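# Hang a glazed ceramic hand on the snap-hook drip stand

### The arm

A 6-joint arm with a two-finger parallel gripper is mounted at the origin on the work surface. World frame = base frame: x ahead of the robot, y to its left, z up, the work surface at z = 0. Lengths are in m, angles in rad, forces in N, time in s.
With the tool pointing down it reaches from about 0.4 to 0.825 m from the base axis. Payload 7 kg.
Tool frame: the origin (TCP) lies on the centre line of the jaws, within the pads' length; the fingertips stand 14 mm ahead of it and the grasp point (between the pads) lies 5 mm behind it; z points along the fingers, y is the line along which they close (so a half turn about z gives the same grasp; the last joint's range is limited). The gripper opens to 88 mm and grips with 3 to 60 N. Pads are 19 mm wide; open, the fingers measure 130 mm over their backs; the gripper's body (78 mm by 193 mm) begins 47 mm behind the grasp point.
Start: joints at [1.564, 0.359, 0.012, 0, -1.224, -0.288], TCP at [0.196, 0.646, 0.241] pointing down, gripper open.
Joint ranges: [-3.07, 3.07], [-1.43, 2.12], [-1.02, 1.25], [-3.03, 1.67], [-3.05, -0], [-3.03, 3.03]. Speed limits (rad/s): [2.39, 2.39, 3.01, 3.14, 3.14, 3.14].

### API

Orientations are given as [roll, pitch, yaw] about the fixed x, y, z axes, in that order (R = Rz(yaw) Ry(pitch) Rx(roll)).
In Python, from station import arm gives the robot as it stands.
- The arm moves only by the tool move_arm, never from a script. Its argument "rows" is a list of rows, each an object with "translation": the shift along the tool's x, y, z in cm, a list of three; "rot": the turn, a rotation vector about the tool's x, y, z in degrees, a list of three; "hand": the closure, from 0 (fully open) to 1 (shut). A call has 1 to 8 rows; each row is the pose to reach, as a shift and turn from the pose commanded when the call began, along the tool's axes at that moment; what a row does not reach only later rows make up. A row lasts 1/12 s, in which the tool goes at most 41.7 mm and 7.16 degrees, less where a joint would pass 70% of its speed; a pose out of reach is approached as far as the arm can. A call with a gripper value outside its range is refused whole. The fingers move at their own pace and stop on an object; "squeeze" is the grip in N (left out, the last holds). Time passes only in rows, so rows that repeat a pose let the fingers close. It gives the time, the measured TCP pose, the force, the opening and the grip force at its end, in the units of the state.
- arm.get_state(): the state, without advancing time (a new reading comes with each control period).
- arm.grab_frame(name): name is "scene" or "top" or "wrist"; returns (picture, depth): 420x560x3 uint8, red, green, blue; 420x560 float32, m along the optical axis (not along the pixel's ray), 0 where there is no reading.
- arm.camera_params(name): a dict with "vfov" (degrees; the focal length in pixels is half the picture's height over the tangent of half this angle, whatever the lens; pixels are square), "cx", "cy" (the principal point, pixels), "k1" (the pictures are not rectified: a ray, as slopes to the right and down, at radius r is drawn at 1 + k1 r^2 times it, then the intrinsics apply), "position" and "orientation" of the camera in the world; the wrist camera has in their place "tool_from_camera" (4x4, takes a point from camera to tool coordinates, whose origin is the TCP and whose axes are the flange's). Camera axes: x right, y down, z forward; pixel columns grow to the right and rows downward; lengths in m; the calibration is good to about 2 mm. A picture is of the moment at which its call begins: read the wrist's pose just before it. camera_params takes no time and is no camera call.
- arm.job_done(): hands the job in; it is judged then, once.
Trained networks look in the newest picture that a camera, given by its name, has taken for a name from the list of things; names that differ only in an ending like _2 or _b are one class to them, and where a whole thing is asked for, a point or a joint stands for the part that bears it (a point fixed in the world has none). Each returns a list of dicts, best first, with "p" (0 to 1); they miss things now and then, are a little off and sometimes report something else, mostly with a low value. They report only what shows in the picture. A call takes as long as a camera call. They do not tell look-alikes from the thing itself.
- arm.search_frame(label, camera): "point" ([x, y, z] in m, in the coordinates of the camera as it stood for that picture, good to about 4 mm: the middle of the surface that is visible of it).
- arm.pinpoint(label, camera): "point" ([x, y, z] in m, in the coordinates of the camera as it stood for that picture, good to about 4 mm: a listed point, or the origin of a listed thing).
The state is a dict: "t": time; "q": joint angles; "qd": joint speeds; "joint_efforts": joint torques, N m; "eef_pos": TCP position; "ee_rot": TCP orientation; "force": force on the tool from outside, world axes, zero at the start; "moment": the same for the moment, N m; "width": finger opening in m; "gripper_force": force on a finger pad.
Only numpy, scipy, OpenCV 4.12 (cv2) and the standard library are available. Lean on these libraries where they do the work, as an engineer would, in place of code of your own. Each camera call takes 0.05 s, during which the arm holds its last target. There are 200 camera calls.

### The job

Swing the red hook arm of the drip stand out to its stop, then hang up the glazed ceramic hand by its steel ring: press the ring down past the sprung yellow gate into the hook so that the gate snaps shut over it and the hand hangs freely, fingers down, without ever dropping it on the bench. Then slide the orange drip tray, standing flat on the bench, under the hanging hand so that the hand is over the middle of the tray, and let go of everything. Leave the jar, the bucket, the brush and the black jar lid where they are.

Things in the scene. Friction and masses are not known exactly. Their poses are not given: they have to be found in the camera images.
- stand: Fixed drip stand: dark round foot 90 mm across, steel post 22 mm thick, about 290 mm tall. Origin: on the bench, on the post's axis. Its -x axis is the direction in which the red arm points when it is swung fully out (roughly towards the robot).
- jib (a joint): Swing of the red hook arm about the post's vertical axis, rad. 0 = folded to the stand's +y side, 1.2 = fully out against its stop, pointing along the stand's -x; turning counter-clockwise seen from above makes it grow. A stiff pivot: stays where it is left, needs about 2 N at 75 mm from the post.
- jib_bar (a point): Point on the arm's level round red bar (12 mm thick, axis 290 mm above the bench, bar bare from 16 to 110 mm from the post axis), 75 mm from the post axis. Frame of the arm: -x points from the post along the arm to the hook, z up. Good place to push or straddle the arm from above.
- hook_mouth (a point): Where to press the ring: on the gate, 136 mm from the post axis, 290 mm above the bench. The arm ends in an upward-open U hook of 12 mm red bar in the arm's vertical plane: inner side 110 mm from the post axis, outer side (nose) 158 mm, nose tip flaring to 166 mm and 28 mm above this point. Clear mouth 36 mm, V-shaped bottom 53 mm below this point. Axes as the arm's.
- hook_seat (a point): Where the middle of the ring's bar lies when it is seated in the bottom of the hook: 134 mm from the post axis, 47 mm below the axis of the arm's bar. Axes as the arm's.
- gate (a joint): Yellow sprung gate: 6 mm bar, 36 mm long, hinged 116 mm from the post axis at bar height, reaching to the nose. rad: 0 shut (level), up to 1.45 as its tip is pressed down into the hook; springs back to 0. Takes 2 N at hook_mouth to start, up to 6 N. A ring bar pressed straight down there clears the gate about 38 mm below bar height; the gate then snaps shut over it.
- ceramic: Pale blue glazed flat ceramic hand, 200 mm long over all with its ring, about 95 mm wide over the thumb (on its +y side), 14 mm thick, about 0.25 kg. It lies flat on the wooden rest. Origin: underside of the steel neck's middle. +x points along the piece from the fingers to the ring, z is its thickness (up as it lies). Centre of mass about 41 mm to -x.
- ceramic_neck (a point): Middle of the steel neck, 16 mm wide (y), 14 mm thick (z), free from 30 mm to -x (palm, 66 mm wide) to 22 mm to +x (ring): the place to grip. Axes as the hand's.
- ring_far (a point): Middle of the ring's bar farthest from the hand, 84 mm to +x of the neck. The ring is flat in the hand's plane: steel bar 8 mm thick, inner diameter 54 mm, outer 70 mm. This is the bar that must go into the hook; the nose then stands through the ring.
- finger_ends (a point): Middle of the ends of the ceramic fingers, 105 mm to -x of the neck (tips reach 111 mm). When hung, about 50 mm above the bench.
- rest: Fixed wooden block 83 x 100 x 35 mm on which palm and fingers lie; neck and ring overhang it, neck middle 42 mm above the bench. Origin: on the bench below the neck of the piece (within 10 mm); the block reaches from 28 to 111 mm to its -x.
- tray: Loose orange drip tray, about 0.35 kg: open box 120 (x) x 130 (y) x 22 mm, with an upright handle tab on its -x side. Origin: on the bench under the handle. +x points from the handle to the tray.
- tray_handle (a point): Handle tab, 12 mm thick (y), 45 mm long (x, from 14 mm before to 30 mm beyond this point), top 55 mm above the bench; this point is 45 mm above the bench, 10 mm below its top.
- tray_mid (a point): Middle of the tray's floor, 125 mm to +x of the handle, to which a flat strip joins it.
- jar: Bystander: blue glaze jar with a white cap, 66 mm across, 85 mm tall. Origin: centre of its underside.
- bucket: Bystander: open white bucket, 120 mm across, 130 mm tall. Origin: centre of its underside.
- brush: Bystander: brush 200 mm long, lying on the bench. Origin: underside.
- puck: Bystander: black jar lid, disc 72 mm across, 12 mm thick. Origin: centre of its underside.
There are look-alikes about, which are no part of the job. Of the things that look like the ceramic, the middle-sized one is meant.

How it is judged:
On the way, in this order (a step that is already met when the one before it is completed fails the run):
1. the hook arm is swung out to its stop (value of joint jib above 1.05 rad), for 0.2 s.
2. the ring presses the gate well open (value of joint jib above 1.05 rad and value of joint gate above 0.4 rad and contact force between ceramic and gate above 0.3 N).
3. the hand hangs by its ring in the hook, gate shut, let go (value of joint jib above 1.05 rad and value of joint gate below 0.15 rad and distance between ring_far and hook_seat below 0.02 m and angle between ceramic's own x axis and vertical below 0.3 rad and height (world z) of ceramic above 0.1 m and contact force between the fingers and ceramic below 0.1 N), for 0.2 s.
4. the tray stands under the hanging hand (value of joint gate below 0.15 rad and distance between ring_far and hook_seat below 0.02 m and angle between ceramic's own x axis and vertical below 0.3 rad and height (world z) of ceramic above 0.1 m and horizontal distance between finger_ends and tray_mid below 0.04 m and angle between tray's own z axis and vertical below 0.1 rad and height (world z) of tray below 0.01 m), for 0.2 s.
At the end, for the whole second after the job is handed in: Arm out (jib above 1.05 of 1.2 rad), gate shut (below 0.15 rad), ring_far within 20 mm of hook_seat, the hand hanging fingers down (within 0.3 rad of vertical), the tray flat on the bench with tray_mid within 40 mm horizontally of finger_ends, hand nearly still (below 0.08 m/s) (all of step 4 and value of joint jib above 1.05 rad and linear speed of ceramic below 0.08 m/s and linear speed of tray below 0.02 m/s); the robot touches nothing.
It fails at once if the jar is disturbed (moved more than 30 mm) (distance of jar from where it was at the start of the episode above 0.03 m).
It fails at once if the bucket is disturbed (moved more than 30 mm) (distance of bucket from where it was at the start of the episode above 0.03 m).
It fails at once if the brush is disturbed (moved more than 30 mm) (distance of brush from where it was at the start of the episode above 0.03 m).
It fails at once if the black jar lid is disturbed (moved more than 30 mm) (distance of puck from where it was at the start of the episode above 0.03 m).
It fails at once if the ceramic hand falls on the bench (height (world z) of ceramic below 0.02 m).
It also fails if it takes over 72 s, if anything falls off the work surface, if the arm or the gripper's body presses on something with over 40 N, if the wrist force passes 120 N, or if a joint passes its speed limit or range.

## Working session

There is one attempt and no reset: what is moved stays moved. The work goes in short steps, Python scripts to look and compute and a tool call to move; the robot and the scene stay as the last step left them, time stands still between calls to the robot, and variables do not carry over. Pictures are saved under pics/ and viewed, at most 10 in all, crops included, and the job is handed in when it is done.

Besides the shell and the picture viewer there is one more tool, called after "Call:" as a command line: name --argument value ..., lists and objects as JSON in quotes. move_arm: Moves the arm, as the interface text tells. Its arguments: {"type":"object","properties":{"rows":{"type":"array","items":{"type":"object","properties":{"translation":{"type":"array","items":{"type":"number"}},"rot":{"type":"array","items":{"type":"number"}},"hand":{"type":"number"}}}},"squeeze":{"type":"number"}},"required":["rows"]}

```bash
mkdir -p pics; cat > h.py <<'E'
import numpy as np, cv2
from scipy.spatial.transform import Rotation as R
from station import arm
def T(cam):
    p=arm.camera_params(cam)
    if cam=='wrist':
        s=arm.get_state(); M=np.eye(4); M[:3,:3]=rot(s['ee_rot']); M[:3,3]=s['eef_pos']
        return M@np.array(p['tool_from_camera'])
    M=np.eye(4); M[:3,3]=p['position']; o=np.array(p['orientation'])
    M[:3,:3]=o if o.shape==(3,3) else rot(o); return M
def rot(o):
    o=np.array(o)
    return o if o.shape==(3,3) else R.from_euler('xyz',o).as_matrix()
def W(cam,pt,M=None):
    M=T(cam) if M is None else M
    return (M@np.r_[pt,1])[:3]
def find(label,cam,f='pinpoint',M=None):
    return [(round(d['p'],2),np.round(W(cam,d['point'],M),4).tolist()) for d in getattr(arm,f)(label,cam)]
def cloud(cam,d):
    p=arm.camera_params(cam); f=210/np.tan(np.radians(p['vfov'])/2)
    v,u=np.mgrid[:420,:560]; K=np.array([[f,0,p['cx']],[0,f,p['cy']],[0,0,1.]])
    q=cv2.undistortPoints(np.stack([u,v],-1).reshape(-1,1,2).astype(float),K,np.array([p['k1'],0,0,0.])).reshape(420,560,2)
    P=np.dstack([q*d[...,None],d]); M=T(cam)
    return P@M[:3,:3].T+M[:3,3]
E
cat > a.py <<'E'
from h import *
s=arm.get_state(); print({k:np.round(v,3).tolist() for k,v in s.items()})
for c in ['scene','top']:
    im,d=arm.grab_frame(c); cv2.imwrite(f'pics/{c}1.png',im[...,::-1]); np.save(f'{c}.npy',cloud(c,d)); print(c,arm.camera_params(c))
    for l in 'stand jib_bar hook_mouth hook_seat ceramic ceramic_neck ring_far finger_ends rest tray tray_handle tray_mid jar bucket brush puck'.split():
        print(l,find(l,c)[:4])
print(arm.camera_params('wrist'))
E
python3 a.py
```

```text
{'t': 0.0, 'q': [1.564, 0.359, 0.011, -0.0, -1.224, -0.288], 'qd': [0.001, -0.001, 0.0, -0.002, -0.002, 0.0], 'joint_efforts': [-0.001, -58.271, 29.306, 6.998, 0.007, -0.0], 'eef_pos': [0.196, 0.645, 0.24], 'ee_rot': [3.14, -0.0, -0.295], 'force': [-0.176, -0.567, 0.397], 'moment': [-0.053, 0.021, -0.028], 'gripper_force': 0.0, 'width': 0.088}
scene {'vfov': 53.77086539137252, 'cx': 278.0604020392008, 'cy': 211.3319937898262, 'k1': -0.03830473941939983, 'position': array([1.18468979, 0.49176189, 0.97296964]), 'orientation': array([-2.32712098, -0.00257034,  2.19822061])}
stand [(0.63, [0.7161, -0.0399, 0.0012])]
jib_bar [(0.77, [0.683, 0.0295, 0.2901])]
hook_mouth []
hook_seat [(0.85, [0.6506, 0.0791, 0.2445]), (0.39, [0.4572, 0.2373, -0.0003])]
ceramic [(0.82, [0.761, -0.3815, 0.0055]), (0.6, [0.4654, -0.2286, 0.0359]), (0.46, [0.2992, -0.457, 0.0011])]
ceramic_neck [(0.76, [0.4624, -0.2284, 0.0447]), (0.66, [0.7588, -0.3825, 0.0128])]
ring_far [(0.88, [0.5477, -0.2062, 0.0462]), (0.82, [0.8659, -0.3326, 0.0131]), (0.56, [0.3239, -0.3967, 0.006])]
finger_ends [(0.91, [0.6333, -0.445
[... 1777 characters left out ...]

jar [(0.54, [0.7435, 0.1931, 0.0005]), (0.39, [0.4536, 0.2434, 0.0041])]
bucket [(0.82, [0.4998, -0.5402, 0.0024])]
brush [(0.82, [0.4457, 0.4898, 0.0049]), (0.49, [0.4639, -0.2266, 0.0357])]
puck [(0.8, [0.7448, -0.1718, 0.0008])]
{'vfov': 62.4071487552342, 'cx': 278.2662647497693, 'cy': 207.08360142590752, 'k1': -0.05952661365419779, 'tool_from_camera': array([[ 3.15009099e-04, -9.67662242e-01, -2.52249256e-01,
         6.69774594e-02],
       [ 9.99999949e-01,  3.17144255e-04,  3.21926112e-05,
         2.87118368e-04],
       [ 4.88478281e-05, -2.52249253e-01,  9.67662292e-01,
        -1.43739717e-01],
       [ 0.00000000e+00,  0.00000000e+00,  0.00000000e+00,
         1.00000000e+00]])}
```

View pics/scene1.png

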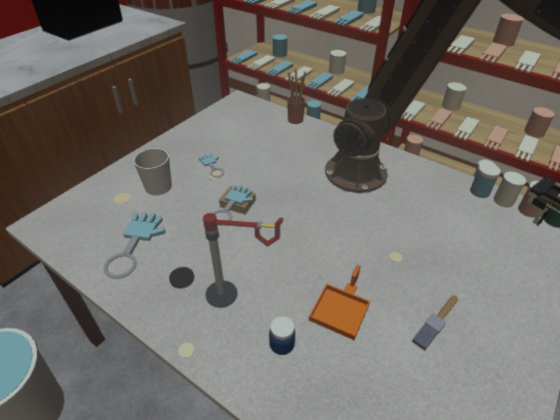

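View pics/top1.png

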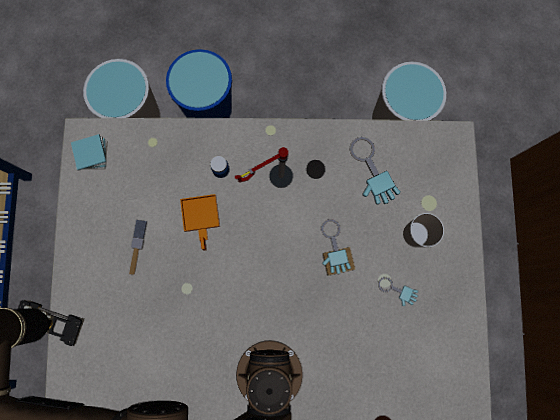

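The scene view shows three blue hands. The middle-sized one lies on the wooden rest at about (237,197), the red arm is folded at (240,225), and the tray is at (340,310). The top view agrees, with the hand at (338,260), post top at (283,153), hook at (240,178) and tray at (200,213).

```bash
cat >> h.py <<'E'
def plan(p,M,wps):
    """wps: (pos, R); prints shift cm and rotvec deg for each from the pose before, rounded"""
    p=np.array(p,float); M=rot(M)
    for q,N in wps:
        N=rot(N); t=np.round(M.T@(np.array(q)-p)*100,1); r=np.round(R.from_matrix(M.T@N).as_rotvec(degrees=True),0)
        print('tr',t.tolist(),'rot',r.tolist(),'rows',int(np.ceil(max(np.linalg.norm(t)/4.17,np.linalg.norm(r)/7.16))))
        p=p+M@(t/100); M=M@R.from_rotvec(r,degrees=True).as_matrix()
    print('end',p.round(4),R.from_matrix(M).as_euler('xyz').round(4))
E
python3 - <<'E'
from h import *
for c in ['scene','top']:
    P=np.load(c+'.npy').reshape(-1,3)
    m=(np.hypot(P[:,0]-.717,P[:,1]+.037)<.03)&(P[:,2]>.25); print(c,m.sum(),P[m].min(0),P[m].max(0),np.median(P[m],0))
    m=(np.hypot(P[:,0]-.65,P[:,1]-.08)<.06)&(P[:,2]>.2); print(P[m].min(0),P[m].max(0))
D=[np.pi,0,-.295]
plan([.196,.6455,.2405],D,[([.4,.4,.38],D),([.716,.055,.38],D),([.716,.055,.285],D),([.685,.015,.285],D),([.655,-.005,.285],D),([.632,-.023,.285],D)])
E
```

```text
scene 354 [ 0.70123924 -0.05339619  0.25046758] [ 0.73736087 -0.00946401  0.30788105] [ 0.72535773 -0.03047481  0.29263019]
[0.63343515 0.02928411 0.22900308] [0.68646729 0.110862   0.31904124]
top 140 [ 0.69767107 -0.05353109  0.25045072] [ 0.73592958 -0.00990961  0.30999407] [ 0.71066136 -0.03769633  0.30162442]
[0.63081458 0.02720863 0.23264394] [0.68193677 0.10886063 0.31961221]
tr [26.7, 17.6, -14.0] rot [0.0, 0.0, 0.0] rows 9
tr [40.2, 23.8, 0.1] rot [0.0, 0.0, 0.0] rows 12
tr [0.0, -0.0, 9.5] rot [0.0, 0.0, 0.0] rows 3
tr [-1.8, 4.7, -0.0] rot [0.0, 0.0, 0.0] rows 2
tr [-2.3, 2.8, -0.0] rot [0.0, 0.0, 0.0] rows 1
tr [-1.6, 2.4, -0.0] rot [0.0, 0.0, 0.0] rows 1
end [ 0.6324 -0.0233  0.2845] [ 3.1416  0.     -0.295 ]
```

Call:
move_arm --rows '[{"translation":[10,6.6,-5],"rot":[0,0,0],"hand":1},{"translation":[26.7,17.6,-14],"rot":[0,0,0],"hand":1},{"translation":[26.7,17.6,-14],"rot":[0,0,0],"hand":1},{"translation":[26.7,17.6,-14],"rot":[0,0,0],"hand":1},{"translation":[26.7,17.6,-14],"rot":[0,0,0],"hand":1},{"translation":[26.7,17.6,-14],"rot":[0,0,0],"hand":1},{"translation":[26.7,17.6,-14],"rot":[0,0,0],"hand":1},{"translation":[26.7,17.6,-14],"rot":[0,0,0],"hand":1}]' --squeeze 10

```text
t: 2.37
eef_pos: [0.392, 0.4092, 0.3754]
ee_rot: [-3.141, -0.0, -0.294]
force: [0.3, 1.2, 1.0]
width: 0.04
gripper_force: 0.0
```

Call:
move_arm --rows '[{"translation":[41,24.3,-0.3],"rot":[0,0,0],"hand":1},{"translation":[41,24.3,-0.3],"rot":[0,0,0],"hand":1},{"translation":[41,24.3,-0.3],"rot":[0,0,0],"hand":1},{"translation":[41,24.3,-0.3],"rot":[0,0,0],"hand":1},{"translation":[41,24.3,-0.3],"rot":[0,0,0],"hand":1},{"translation":[41,24.3,-0.3],"rot":[0,0,0],"hand":1},{"translation":[41,24.3,-0.3],"rot":[0,0,0],"hand":1},{"translation":[41,24.3,-0.3],"rot":[0,0,0],"hand":1}]'

```text
t: 3.03
eef_pos: [0.6173, 0.1632, 0.3766]
ee_rot: [-3.141, -0.0, -0.295]
force: [0.5, 1.6, -0.2]
width: 0.0007
gripper_force: 0.0
```

Call:
move_arm --rows '[{"translation":[12.5,7.4,0],"rot":[0,0,0],"hand":1},{"translation":[12.5,7.4,0],"rot":[0,0,0],"hand":1},{"translation":[12.5,7.4,0],"rot":[0,0,0],"hand":1},{"translation":[12.5,7.4,0],"rot":[0,0,0],"hand":1},{"translation":[12.5,7.4,0],"rot":[0,0,0],"hand":1},{"translation":[12.5,7.4,0],"rot":[0,0,0],"hand":1}]'

```text
t: 3.53
eef_pos: [0.715, 0.0565, 0.375]
ee_rot: [3.141, 0.001, -0.297]
force: [-0.4, -0.1, -0.3]
width: 0.0008
gripper_force: 0.0
```

Call:
move_arm --rows '[{"translation":[0,0,3],"rot":[0,0,0],"hand":1},{"translation":[0,0,6],"rot":[0,0,0],"hand":1},{"translation":[0,0,9],"rot":[0,0,0],"hand":1},{"translation":[0,0,9],"rot":[0,0,0],"hand":1},{"translation":[-0.9,1.2,9],"rot":[0,0,0],"hand":1},{"translation":[-1.4,2.4,9],"rot":[0,0,0],"hand":1},{"translation":[-1.8,3.6,9],"rot":[0,0,0],"hand":1},{"translation":[-2.0,4.7,9],"rot":[0,0,0],"hand":1}]'

```text
t: 4.2
eef_pos: [0.6812, 0.0191, 0.2884]
ee_rot: [-3.139, -0.002, -0.294]
force: [0.5, 4.8, 0.2]
width: 0.0002
gripper_force: 1.9
```

Call:
move_arm --rows '[{"translation":[-0.9,0.9,0],"rot":[0,0,0],"hand":1},{"translation":[-1.6,1.9,0],"rot":[0,0,0],"hand":1},{"translation":[-2.3,2.8,0],"rot":[0,0,0],"hand":1},{"translation":[-3.0,3.6,0],"rot":[0,0,0],"hand":1},{"translation":[-3.6,4.4,0],"rot":[0,0,0],"hand":1},{"translation":[-3.9,5.2,0],"rot":[0,0,0],"hand":1},{"translation":[-3.9,5.2,0],"rot":[0,0,0],"hand":1}]'

```text
t: 4.78
eef_pos: [0.63, -0.0174, 0.2869]
ee_rot: [-3.135, -0.003, -0.294]
force: [5.3, 13.1, 0.3]
width: 0.0005
gripper_force: 6.6
```

Call:
move_arm --rows '[{"translation":[0,0.4,0],"rot":[0,0,0],"hand":1},{"translation":[0,0.4,0],"rot":[0,0,0],"hand":1},{"translation":[0,0.4,0],"rot":[0,0,0],"hand":1}]'

```text
t: 5.03
eef_pos: [0.6301, -0.0179, 0.2868]
ee_rot: [-3.132, -0.003, -0.292]
force: [6.7, 24.8, 1.8]
width: 0.0004
gripper_force: 12.6
```

```bash
cat > b.py <<'E'
from h import *
import sys
n=sys.argv[1]
for c in ['scene','top']:
    im,d=arm.grab_frame(c); cv2.imwrite(f'pics/{c}{n}.png',im[...,::-1]); np.save(f'{c}.npy',cloud(c,d))
    for l in sys.argv[2:]: print(c,l,find(l,c)[:3])
    P=np.load(c+'.npy'); h=cv2.cvtColor(im,cv2.COLOR_RGB2HSV)
    red=((h[...,0]<6)|(h[...,0]>174))&(h[...,1]>140)&(h[...,2]>50)&(P[...,2]>.2)&(P[...,2]<.33)&(np.hypot(P[...,0]-.71,P[...,1]+.03)<.22)&(P[...,0]>.4)
    Q=P[red]; r=np.hypot(Q[:,0]-.717,Q[:,1]+.037)
    s=Q[(r>.03)&(Q[:,2]>.275)&(Q[:,2]<.305)&(r<.11)]
    print('bar n',len(s)); 
    if len(s)>5:
        l=cv2.fitLine(s[:,:2].astype(np.float32),cv2.DIST_HUBER,0,.01,.01).ravel(); print('line',l, 'ang',np.degrees(np.arctan2(l[1],l[0])))
    t=Q[(r>.125)]; print('nose',len(t),t.min(0),t.max(0),t[t[:,2]>.305].mean(0) if (t[:,2]>.305).any() else '')
E
python3 b.py 2 stand jib_bar hook_mouth hook_seat
```

```text
scene stand [(0.88, [0.7171, -0.0419, 0.0018])]
scene jib_bar [(0.84, [0.6423, -0.038, 0.2935])]
scene hook_mouth []
scene hook_seat [(0.2, [0.4539, 0.2429, 0.0443])]
bar n 35
line [ 0.99992377  0.01234599  0.6613138  -0.03733498] ang 0.7073912Traceback (most recent call last):
  File "b.py", line 14, in <module>
    t=Q[(r>.125)]; print('nose',len(t),t.min(0),t.max(0),t[t[:,2]>.305].mean(0) if (t[:,2]>.305).any() else '')
                                       ~~~~~^^^
    return umr_minimum(a, axis, None, out, keepdims, initial, where)
ValueError: zero-size array to reduction operation minimum which has no identity
```

Call:
move_arm --rows '[{"translation":[0,-2,0],"rot":[0,0,0],"hand":1},{"translation":[0,-2.5,-4],"rot":[0,0,0],"hand":1},{"translation":[0,-2.5,-8],"rot":[0,0,0],"hand":1},{"translation":[-3,-2.5,-10],"rot":[0,0,5],"hand":0.5},{"translation":[-7,-2,-10],"rot":[0,0,0],"hand":0},{"translation":[-11,2,-10],"rot":[0,0,-7],"hand":0},{"translation":[-12,6,-10],"rot":[0,0,-14],"hand":0},{"translation":[-12,10,-9],"rot":[0,0,-20],"hand":0}]'

```text
t: 5.95
eef_pos: [0.4853, -0.0745, 0.3804]
ee_rot: [3.141, -0.002, 0.064]
force: [1.4, -0.9, 0.6]
width: 0.0283
gripper_force: 0.0
```

```bash
sed -i "s/    t=Q\[(r>.125)\]; /    t=Q[(r>.125)]\n    if len(t): /" b.py
python3 - <<'E'
from h import *
s=arm.get_state(); p=s['eef_pos']; print(p,s['ee_rot'])
c=np.array([.464,-.2295,0]); th=.243; u=np.array([np.cos(th),np.sin(th),0])
# tool leaning: -20deg => tool z points down and back
def ori(yaw,lean): # lean>0: tool z forward
    return R.from_euler('z',yaw).as_matrix()@R.from_euler('x',np.pi).as_matrix()@R.from_euler('y',lean).as_matrix()
O=ori(th,np.radians(-20)); print('z',O[:,2],'x',O[:,0])
E
```

```text
[ 0.48527404 -0.07454047  0.38041802] [ 3.14132551e+00 -2.43209775e-03  6.35410938e-02]
z [-0.33197176 -0.08229537 -0.93969262] x [ 0.91208492  0.22610467 -0.34202014]
```

```bash
python3 b.py 3 stand jib_bar hook_mouth hook_seat ceramic_neck ring_far finger_ends
```

```text
scene stand [(0.68, [0.7173, -0.0408, 0.0014])]
scene jib_bar [(0.78, [0.6436, -0.0364, 0.2944])]
scene hook_mouth [(0.63, [0.5858, -0.0401, 0.2928])]
scene hook_seat [(0.58, [0.5848, -0.0405, 0.241])]
scene ceramic_neck [(0.7, [0.4591, -0.232, 0.0417]), (0.65, [0.7564, -0.3841, 0.0096]), (0.65, [0.3033, -0.4575, 0.0101])]
scene ring_far [(0.72, [0.8681, -0.3323, 0.0124]), (0.65, [0.3269, -0.3993, 0.0073]), (0.63, [0.5473, -0.2094, 0.0449])]
scene finger_ends [(0.81, [0.6327, -0.447, 0.0095]), (0.75, [0.2673, -0.534, 0.0084]), (0.67, [0.3614, -0.2578, 0.0421])]
bar n 0
top stand [(0.84, [0.7194, -0.036, -0.0029])]
top jib_bar [(0.44, [0.6448, -0.0345, 0.2911])]
top hook_mouth []
top hook_seat [(0.6, [0.5446, -0.2092, 0.0406])]
top ceramic_neck [(0.9, [0.2967, -0.4531, 0.0041]), (0.82, [0.7595, -0.3796, 0.0074]), (0.81, [0.4623, -0.2289, 0.042])]
top ring_far [(0.81, [0.8633, -0.3256, 0.0096]), (0.73, [0.3232, -0.397, 0.0094]), (0.56, [0.5428, -0.2055, 0.0419])]
top finger_ends [(0.88, [0.631, -0.4425, 0.0093]), (0.79, [0.3586, -0.2506, 0.0429]), (0.72, [0.2652, -0.5283, 0.0058])]
bar n 54
line [ 0.9997166   0.0238079   0.6673808  -0.03799449] ang 1.3642211
```

```bash
cat >> h.py <<'E'
def ori(yaw,lean): # lean deg>0: tool z forward
    return R.from_euler('z',yaw).as_matrix()@R.from_euler('x',np.pi).as_matrix()@R.from_euler('y',lean,degrees=True).as_matrix()
E
python3 - <<'E'
from h import *
s=arm.get_state(); p=s['eef_pos']
th=.244; O=ori(th,-20); G=np.array([.469,-.2275,.042]); t=G+.005*O[:,2]
plan(p,s['ee_rot'],[(t-.12*O[:,2],O),(t,O)])
E
```

```text
tr [1.1, 14.5, 22.8] rot [-2.0, -20.0, -11.0] rows 7
tr [0.0, -0.0, 12.0] rot [0.0, 0.0, 0.0] rows 3
end [ 0.4674 -0.2282  0.0377] [3.1406 0.3505 0.2484]
```

Call:
move_arm --rows '[{"translation":[1.1,14.5,22.8],"rot":[-2,-20,-11],"hand":0},{"translation":[1.1,14.5,22.8],"rot":[-2,-20,-11],"hand":0},{"translation":[1.1,14.5,22.8],"rot":[-2,-20,-11],"hand":0},{"translation":[1.1,14.5,22.8],"rot":[-2,-20,-11],"hand":0},{"translation":[1.1,14.5,22.8],"rot":[-2,-20,-11],"hand":0},{"translation":[1.1,14.5,22.8],"rot":[-2,-20,-11],"hand":0},{"translation":[1.1,14.5,22.8],"rot":[-2,-20,-11],"hand":0},{"translation":[1.1,14.5,22.8],"rot":[-2,-20,-11],"hand":0}]'

```text
t: 7.42
eef_pos: [0.5045, -0.2196, 0.1454]
ee_rot: [-3.14, 0.359, 0.246]
force: [-1.5, 1.1, -0.0]
width: 0.0872
gripper_force: 0.0
```

```bash
python3 - <<'E'
from h import *
s=arm.get_state(); print(s['eef_pos'],s['ee_rot'],s['width'])
M=T('wrist'); im,d=arm.grab_frame('wrist'); cv2.imwrite('pics/w1.png',im[...,::-1])
for l in ['ceramic_neck','ring_far','finger_ends','ceramic']: print(l,find(l,'wrist',M=M))
O=ori(.244,-20); G=np.array([.469,-.2275,.042]); t=G+.005*O[:,2]
plan(s['eef_pos'],s['ee_rot'],[(t,O)])
E
```

```text
[ 0.50454432 -0.21959716  0.14542628] [-3.1395815   0.35859067  0.24622822] 0.08721684417562084
ceramic_neck [(0.8, [0.4632, -0.2288, 0.0411])]
ring_far [(0.79, [0.5438, -0.2052, 0.0385]), (0.43, [0.3279, -0.3979, 0.0036])]
finger_ends [(0.9, [0.3626, -0.2515, 0.0426])]
ceramic [(0.57, [0.4618, -0.2284, 0.0359])]
tr [0.2, -0.1, 11.5] rot [-0.0, 1.0, 0.0] rows 3
end [ 0.4669 -0.2278  0.037 ] [-3.1396  0.3411  0.2462]
```

View pics/w1.png

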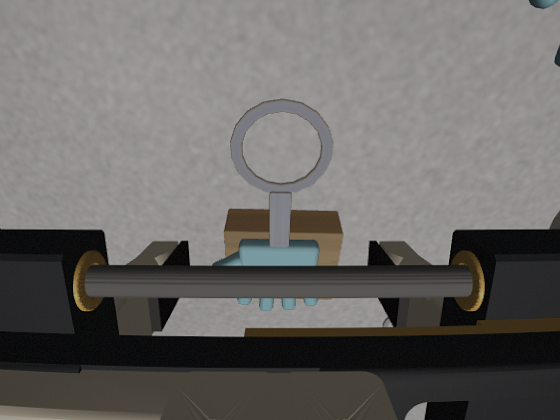

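The wrist view shows the ring at (282,147) and the neck at (280,215), centred between the jaws. I'll descend and grip.

Call:
move_arm --rows '[{"translation":[0.1,0,4],"rot":[0,0.5,0],"hand":0},{"translation":[0.1,0,8],"rot":[0,1,0],"hand":0},{"translation":[0.2,-0.1,11.5],"rot":[0,1,0],"hand":0},{"translation":[0.2,-0.1,11.5],"rot":[0,1,0],"hand":0},{"translation":[0.2,-0.1,11.5],"rot":[0,1,0],"hand":0.5},{"translation":[0.2,-0.1,11.5],"rot":[0,1,0],"hand":1},{"translation":[0.2,-0.1,11.5],"rot":[0,1,0],"hand":1},{"translation":[0.2,-0.1,11.5],"rot":[0,1,0],"hand":1}]' --squeeze 60

```text
t: 8.33
eef_pos: [0.4728, -0.2264, 0.0437]
ee_rot: [3.139, 0.329, 0.248]
force: [-0.1, 1.0, 0.6]
width: 0.0665
gripper_force: 0.0
```

Call:
move_arm --rows '[{"translation":[0,0,0],"rot":[0,0,0],"hand":1},{"translation":[0,0,0],"rot":[0,0,0],"hand":1},{"translation":[0,0,0],"rot":[0,0,0],"hand":1},{"translation":[0,0,0],"rot":[0,0,0],"hand":1},{"translation":[0,0,0],"rot":[0,0,0],"hand":1}]'

```text
t: 8.75
eef_pos: [0.4706, -0.2265, 0.0418]
ee_rot: [3.141, 0.333, 0.248]
force: [0.5, -0.4, 0.4]
width: 0.0335
gripper_force: 0.0
```

```bash
python3 - <<'E'
from h import *
s=arm.get_state(); print(s['eef_pos'],s['ee_rot'],s['width'],s['gripper_force'])
E
```

```text
[ 0.47057488 -0.22650517  0.04180981] [3.14058845 0.33279648 0.24805075] 0.033488775546774804 0.0
```

Call:
move_arm --rows '[{"translation":[0,0,0.4],"rot":[0,0,0],"hand":0.55},{"translation":[0,0,0.4],"rot":[0,0,0],"hand":0.55},{"translation":[0,0,0.4],"rot":[0,0,0],"hand":1},{"translation":[0,0,0.4],"rot":[0,0,0],"hand":1},{"translation":[0,0,0.4],"rot":[0,0,0],"hand":1},{"translation":[0,0,0.4],"rot":[0,0,0],"hand":1},{"translation":[0,0,0.4],"rot":[0,0,0],"hand":1},{"translation":[0,0,0.4],"rot":[0,0,0],"hand":1}]'

```text
t: 9.42
eef_pos: [0.4695, -0.2268, 0.038]
ee_rot: [3.14, 0.332, 0.248]
force: [1.1, -1.3, -0.1]
width: 0.0157
gripper_force: 60.0
```

```bash
python3 - <<'E'
from h import *
s=arm.get_state(); print(s['eef_pos'],s['ee_rot'],s['width'],s['gripper_force'],s['q'])
# ceramic in tool frame
M=rot(s['ee_rot']); p=s['eef_pos']; th=.244
C=np.array([[np.cos(th),-np.sin(th),0],[np.sin(th),np.cos(th),0],[0,0,1]])
print('neck tool',M.T@(np.array([.463,-.2288,.042])-p)*1000,'\n',(M.T@C).round(3))
E
```

```text
[ 0.46948156 -0.22683814  0.03800433] [3.14045681 0.33248713 0.24810053] 0.015744900783014153 59.986873269081116 [-0.01098008  0.48541363 -0.40680114  0.10067007 -1.00276303  1.76200138]
neck tool [-7.69854363  0.31194148 -1.56847213] 
 [[ 0.945  0.004 -0.326]
 [ 0.004 -1.     0.001]
 [-0.326 -0.002 -0.945]]
```

```bash
cat > c.py <<'E'
from h import *
import sys
RF=np.array([71.7,.65,-29])/1000
def tcp(rf,yaw,phi):
    O=ori(yaw,phi-19); return np.array(rf)-O@RF,O
E
python3 - <<'E'
from c import *
s=arm.get_state(); p=s['eef_pos']; M=rot(s['ee_rot'])
plan(p,M,[(p+[0,0,.16],M),tcp([.582,-.04,.38],.02,40),tcp([.582,-.04,.335],.02,40)])
E
```

```text
tr [-5.2, 0.0, -15.1] rot [0.0, 0.0, 0.0] rows 4
tr [5.2, -16.7, -15.5] rot [-0.0, 40.0, 13.0] rows 6
tr [-1.6, 0.1, 4.2] rot [-0.0, -0.0, 0.0] rows 2
end [ 0.5254 -0.041   0.2821] [-3.1385 -0.3684  0.0251]
```

Call:
move_arm --rows '[{"translation":[-1,0,-2.9],"rot":[0,0,0],"hand":1},{"translation":[-2.3,0,-6.7],"rot":[0,0,0],"hand":1},{"translation":[-3.6,0,-10.5],"rot":[0,0,0],"hand":1},{"translation":[-4.9,0,-14.2],"rot":[0,0,0],"hand":1},{"translation":[-6.2,0,-18],"rot":[0,0,0],"hand":1},{"translation":[-7.5,0,-21.7],"rot":[0,0,0],"hand":1},{"translation":[-7.8,0,-22.7],"rot":[0,0,0],"hand":1}]'

```text
t: 10.0
eef_pos: [0.4714, -0.2271, 0.2842]
ee_rot: [3.137, 0.325, 0.247]
force: [1.3, -0.4, -2.1]
width: 0.0154
gripper_force: 60.0
```

```bash
python3 - <<'E'
from c import *
s=arm.get_state(); p=s['eef_pos']; M=rot(s['ee_rot']); print(s['width'],p)
plan(p,M,[tcp([.582,-.04,.38],.02,40),tcp([.582,-.04,.335],.02,40)])
E
```

```text
0.015438431368678165 [ 0.47143857 -0.22713215  0.28420516]
tr [7.9, -16.7, -7.3] rot [0.0, 39.0, 13.0] rows 6
tr [-1.6, -0.0, 4.2] rot [-0.0, 0.0, 0.0] rows 2
end [ 0.5252 -0.0409  0.2824] [ 3.1406 -0.3594  0.0269]
```

Call:
move_arm --rows '[{"translation":[1,-2,-1.2],"rot":[0,6,2],"hand":1},{"translation":[2.4,-5,-2.5],"rot":[0,12,4],"hand":1},{"translation":[3.8,-8,-3.8],"rot":[0,18,6],"hand":1},{"translation":[5.2,-11,-5.1],"rot":[0,24,8],"hand":1},{"translation":[6.6,-14,-6.4],"rot":[0,30,10],"hand":1},{"translation":[7.9,-16.7,-7.3],"rot":[0,36,12],"hand":1},{"translation":[7.9,-16.7,-7.3],"rot":[0,39,13],"hand":1},{"translation":[7.9,-16.7,-7.3],"rot":[0,39,13],"hand":1}]'

```text
t: 10.67
eef_pos: [0.5212, -0.0393, 0.3201]
ee_rot: [-3.139, -0.352, 0.027]
force: [-1.4, 1.0, -4.8]
width: 0.0156
gripper_force: 60.0
```

```bash
python3 - <<'E'
from c import *
s=arm.get_state(); p=s['eef_pos']; M=rot(s['ee_rot']); print(s['width'],p,s['ee_rot'],s['q'])
print('rf est',p+M@RF)
E
python3 b.py 4 ring_far hook_mouth ceramic_neck
python3 - <<'E'
import cv2
im=cv2.imread('pics/scene4.png')[140:280,140:330]; cv2.imwrite('pics/s4c.png',cv2.resize(im,None,fx=4,fy=4))
E
```

```text
0.015576282721878783 [ 0.52123953 -0.03929917  0.32012006] [-3.13899695 -0.35245385  0.02717737] [ 0.38645228 -0.15969706 -0.5084772   0.15301025 -0.89527634  1.13587683]
rf est [ 0.57852034 -0.03846758  0.37208668]
scene ring_far [(0.63, [0.8661, -0.3306, 0.0112]), (0.59, [0.5777, -0.0337, 0.3784]), (0.56, [0.3231, -0.3984, 0.0064])]
scene hook_mouth [(0.94, [0.585, -0.0411, 0.2941]), (0.34, [0.5807, 0.2572, 0.009])]
scene ceramic_neck [(0.92, [0.7555, -0.3836, 0.0108]), (0.73, [0.5143, -0.0373, 0.3192]), (0.57, [0.3038, -0.4575, 0.0098])]
bar n 6
line [ 0.9998634  -0.01653054  0.6371746  -0.03697669] ang -0.94717336
nose 4 [ 0.55746777 -0.03993756  0.24478376] [ 0.57787362 -0.03841527  0.31968918] [ 0.55902792 -0.03918604  0.31439856]
top ring_far [(0.65, [0.4977, -0.539, 0.0016]), (0.61, [0.8627, -0.324, 0.0096]), (0.57, [0.3246, -0.3985, 0.0083])]
top hook_mouth [(0.58, [0.5816, -0.0387, 0.2886]), (0.24, [0.4462, 0.4915, 0.0059])]
top ceramic_neck [(0.73, [0.2967, -0.4547, 0.005]), (0.64, [0.7596, -0.3773, 0.0086]), (0.38, [0.5819, -0.0353, 0.3697])]
bar n 93
line [ 0.99956876 -0.02936535  0.6525183  -0.0389455 ] ang -1.6827525
nose 14 [ 0.54827001 -0.0408271   0.27176034] [ 0.5633948  -0.03435682  0.32135864] [ 0.55383957 -0.03774559  0.31556798]
```

View pics/s4c.png

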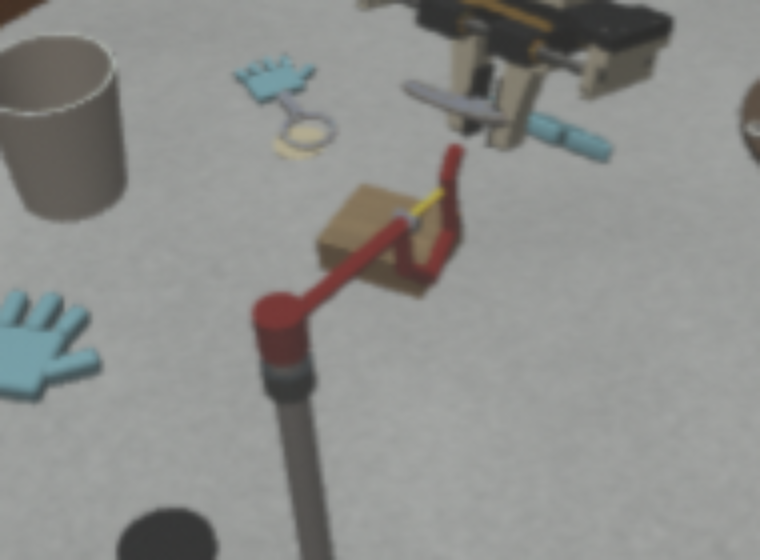

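The crop shows the hand held firmly, with the ring just above and over the nose (455,150) and gate (425,203). I'll lower it onto the gate.

Call:
move_arm --rows '[{"translation":[0,0,1],"rot":[0,0,0],"hand":1},{"translation":[-0.4,0,2.5],"rot":[0,0,0],"hand":1},{"translation":[-0.9,0,4],"rot":[0,0,0],"hand":1},{"translation":[-1.3,0,5],"rot":[0,0,0],"hand":1},{"translation":[-1.7,0,6],"rot":[0,0,0],"hand":1},{"translation":[-1.7,0,6],"rot":[0,0,0],"hand":1},{"translation":[-1.7,0,6],"rot":[0,0,0],"hand":1},{"translation":[-1.7,0,6],"rot":[0,0,0],"hand":1}]'

```text
t: 11.73
eef_pos: [0.5292, -0.0402, 0.2592]
ee_rot: [-3.141, -0.351, 0.025]
force: [0.0, -0.2, -2.5]
width: 0.0152
gripper_force: 60.0
```

```bash
python3 - <<'E'
from c import *
s=arm.get_state(); p=s['eef_pos']; M=rot(s['ee_rot']); print(s['width'],p,s['ee_rot'],s['force'])
print('rf est',p+M@RF)
E
python3 b.py 5 ring_far ceramic_neck
python3 - <<'E'
import cv2
im=cv2.imread('pics/scene5.png')[130:270,170:330]; cv2.imwrite('pics/s5c.png',cv2.resize(im,None,fx=4,fy=4,interpolation=2))
E
```

```text
0.015230654892544966 [ 0.52924579 -0.04024667  0.25916173] [-3.14069849 -0.35092044  0.02545316] [ 0.00949174 -0.23350576 -2.4943296 ]
rf est [ 0.58660588 -0.03946251  0.31104158]
scene ring_far [(0.78, [0.8658, -0.3327, 0.0133]), (0.74, [0.5868, -0.0335, 0.3155]), (0.7, [0.3236, -0.3996, 0.0087])]
scene ceramic_neck [(0.88, [0.7579, -0.384, 0.0093]), (0.62, [0.305, -0.4579, 0.0105]), (0.54, [0.5817, 0.2609, 0.0072])]
bar n 36
line [ 0.99998075  0.00620431  0.64177966 -0.0378536 ] ang 0.3554831
nose 26 [ 0.55659692 -0.04309013  0.24018288] [ 0.58549555 -0.03625503  0.31970385] [ 0.56131687 -0.03814909  0.3123681 ]
top ring_far [(0.7, [0.8658, -0.3243, 0.01]), (0.66, [0.3257, -0.3947, 0.0092]), (0.55, [0.584, -0.0346, 0.3111])]
top ceramic_neck [(0.77, [0.759, -0.3803, 0.0094]), (0.68, [0.2958, -0.452, 0.0036])]
bar n 93
line [ 0.99999493  0.00319127  0.6483362  -0.03890832] ang 0.18284659
nose 14 [ 0.54824109 -0.04071079  0.30488669] [ 0.5626338  -0.03449803  0.32186501] [ 0.55467007 -0.03797437  0.3141767 ]
```

View pics/s5c.png

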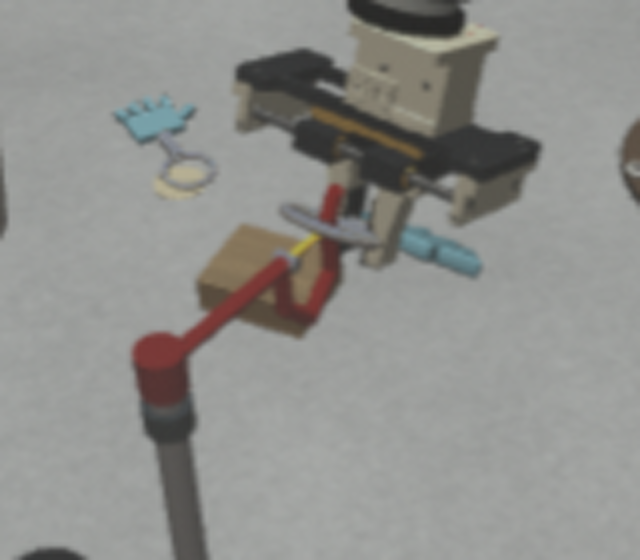

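The nose now stands through the ring and the ring bar is just above the yellow gate (305,245 in the crop). Pressing down.

Call:
move_arm --rows '[{"translation":[-0.4,0,0.8],"rot":[0,0,0],"hand":1},{"translation":[-0.7,0,1.6],"rot":[0,0,0],"hand":1},{"translation":[-1.0,0,2.4],"rot":[0,0,0],"hand":1},{"translation":[-1.3,0,3.2],"rot":[0,0,0],"hand":1},{"translation":[-1.6,0,4.0],"rot":[0,0,0],"hand":1},{"translation":[-1.9,0,4.7],"rot":[0,0,0],"hand":1},{"translation":[-2.2,0,5.4],"rot":[0,0,0],"hand":1},{"translation":[-2.2,0,5.4],"rot":[0,0,0],"hand":1}]'

```text
t: 12.7
eef_pos: [0.5248, -0.0407, 0.1976]
ee_rot: [-3.141, -0.346, 0.025]
force: [-0.0, -0.4, -3.0]
width: 0.0157
gripper_force: 60.0
```

Call:
move_arm --rows '[{"translation":[-0.2,0,0.5],"rot":[0,0,0],"hand":1},{"translation":[-0.3,0,0.8],"rot":[0,0,0],"hand":1},{"translation":[-0.3,0,0.8],"rot":[0,0,0],"hand":1},{"translation":[-0.3,0,0.8],"rot":[0,0,0],"hand":1}]'

```text
t: 13.03
eef_pos: [0.527, -0.04, 0.1923]
ee_rot: [-3.14, -0.351, 0.026]
force: [2.1, 0.3, -2.0]
width: 0.0157
gripper_force: 60.0
```

```bash
python3 - <<'E'
from c import *
s=arm.get_state(); p=s['eef_pos']; M=rot(s['ee_rot']); print(s['width'],p,s['ee_rot'],s['force'])
print('rf est',p+M@RF)
E
python3 b.py 6 ring_far finger_ends
python3 - <<'E'
import cv2
im=cv2.imread('pics/scene6.png')[140:260,190:320]; cv2.imwrite('pics/s6c.png',cv2.resize(im,None,fx=5,fy=5,interpolation=2)[:600])
E
```

```text
0.015668481597895408 [ 0.52702003 -0.03999763  0.19231012] [-3.140364   -0.35142267  0.02568773] [ 2.10246361  0.31430982 -1.96716234]
rf est [ 0.5843542  -0.03921038  0.24421855]
scene ring_far [(0.93, [0.8662, -0.3327, 0.0123]), (0.67, [0.5832, -0.0349, 0.2477]), (0.45, [0.3252, -0.3981, 0.009])]
scene finger_ends [(0.8, [0.6331, -0.4481, 0.0121]), (0.78, [0.435, -0.0434, 0.1258]), (0.67, [0.2669, -0.5325, 0.0084])]
bar n 45
line [ 0.9994318   0.0337064   0.6519612  -0.03766207] ang 1.9316002
nose 29 [ 0.55293683 -0.04353907  0.24757227] [ 0.57562267 -0.03530422  0.31887749] [ 0.55999831 -0.03898978  0.31364846]
top ring_far [(0.8, [0.8643, -0.3249, 0.0112]), (0.57, [0.5817, -0.0309, 0.2434])]
top finger_ends [(0.7, [0.6345, -0.4395, 0.0106]), (0.56, [0.266, -0.5298, 0.0055])]
bar n 94
line [ 0.99998665  0.00517105  0.6318438  -0.03891768] ang 0.29628083
nose 15 [ 0.54701708 -0.04067081  0.26816198] [ 0.56284109 -0.03441387  0.32617317] [ 0.55420266 -0.03790668  0.31662994]
```

View pics/s6c.png

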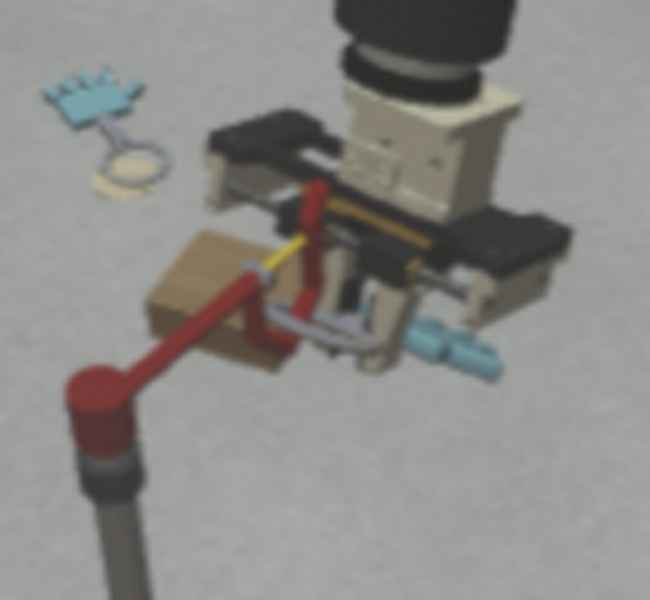

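```bash
python3 - <<'E'
from c import *
s=arm.get_state(); print(np.round(s['q'],2))
for a in range(5,41,5):
    r=R.from_euler('y',a,degrees=True).as_matrix(); print(a,np.round((RF-r@RF)*100,1))
E
```

```text
[ 0.37 -0.04 -0.74  0.22 -0.55  1.05]
5 [ 0.3 -0.   0.6]
10 [0.6 0.  1.2]
15 [1.  0.  1.8]
20 [1.4 0.  2.3]
25 [1.9 0.  2.8]
30 [2.4 0.  3.2]
35 [3.  0.  3.6]
40 [3.5 0.  3.9]
```

Call:
move_arm --rows '[{"translation":[0.3,0,0.6],"rot":[0,5,0],"hand":1},{"translation":[0.6,0,1.2],"rot":[0,10,0],"hand":1},{"translation":[1.0,0,1.8],"rot":[0,15,0],"hand":1},{"translation":[1.4,0,2.3],"rot":[0,20,0],"hand":1},{"translation":[1.4,0,2.3],"rot":[0,20,0],"hand":1},{"translation":[1.4,0,2.3],"rot":[0,20,0],"hand":1}]'

```text
t: 13.83
eef_pos: [0.5566, -0.0726, 0.2111]
ee_rot: [-3.088, -0.635, 0.033]
force: [-36.2, 23.6, -34.6]
width: 0.0186
gripper_force: 79.1
```

```bash
python3 - <<'E'
from c import *
s=arm.get_state(); p=s['eef_pos']; M=rot(s['ee_rot']); print(s['width'],p,s['ee_rot'],s['force'],np.round(s['q'],2))
print('rf est',p+M@RF)
E
```

```text
0.018647533932645 [ 0.55655721 -0.07257142  0.21111271] [-3.08846173 -0.63509313  0.03277258] [-36.19068065  23.61312042 -34.62160979] [ 0.13 -0.09 -1.02  0.72 -0.01  0.77]
rf est [ 0.59716727 -0.07343038  0.27693366]
```

```bash
python3 b.py 7 ring_far ceramic_neck finger_ends hook_seat jib_bar
python3 - <<'E'
import cv2
im=cv2.imread('pics/scene7.png')[140:260,190:320]; cv2.imwrite('pics/s7c.png',cv2.resize(im,None,fx=5,fy=5,interpolation=2)[:600])
E
```

```text
scene ring_far [(0.82, [0.8653, -0.3305, 0.0126]), (0.62, [0.5916, -0.0483, 0.28]), (0.5, [0.3228, -0.3991, 0.0039])]
scene ceramic_neck [(0.98, [0.7556, -0.3786, 0.0118]), (0.56, [0.5509, -0.0734, 0.2086]), (0.54, [0.2999, -0.4619, 0.0137])]
scene finger_ends [(0.73, [0.2666, -0.5361, 0.0087]), (0.62, [0.6295, -0.4457, 0.0123]), (0.52, [0.4981, -0.1021, 0.1212])]
scene hook_seat [(0.8, [0.5853, -0.0371, 0.2409])]
scene jib_bar [(0.87, [0.6444, -0.04, 0.2935])]
bar n 38
line [ 0.9999004   0.01411217  0.64644045 -0.03737494] ang 0.80859476
nose 24 [ 0.55279884 -0.04291763  0.23810551] [ 0.58395478 -0.03613503  0.31999075] [ 0.55945694 -0.03953889  0.31344015]
top ring_far [(0.7, [0.325, -0.3978, 0.0084]), (0.67, [0.8628, -0.3217, 0.0077]), (0.54, [0.5938, -0.0464, 0.2797])]
top ceramic_neck [(0.65, [0.5499, -0.071, 0.2039]), (0.65, [0.7611, -0.3783, 0.0092]), (0.62, [0.2968, -0.4533, 0.0035])]
top finger_ends [(0.8, [0.6304, -0.4404, 0.0116]), (0.71, [0.2642, -0.5268, 0.0039])]
top hook_seat [(0.72, [0.5582, -0.0694, 0.2025]), (0.62, [0.5838, -0.037, 0.2434]), (0.44, [0.7447, -0.1684, 0.002])]
top jib_bar [(0.65, [0.6432, -0.0343, 0.2911])]
bar n 91
line [ 0.9998728   0.01595074  0.6392021  -0.03857371] ang 0.9139491
nose 16 [ 0.54712676 -0.04071172  0.26901995] [ 0.57606284 -0.03246019  0.32153883] [ 0.55484176 -0.03799737  0.31330335]
```

View pics/s7c.png

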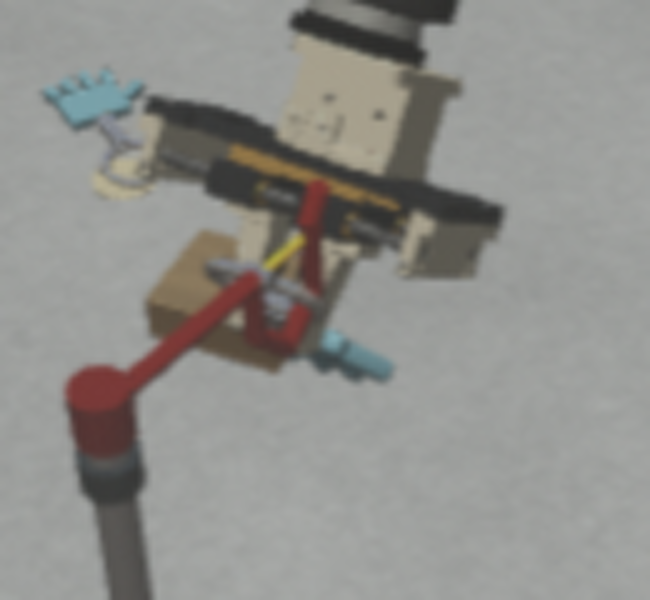

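The gate is still shut with the ring captive under it. The wrist reached its q5 limit and pulled sideways, so I'll ease back.

```bash
python3 - <<'E'
from c import *
s=arm.get_state(); p=s['eef_pos']; M=rot(s['ee_rot'])
plan(p,M,[tcp([.5845,-.039,.2435],.025,46)])
E
```

```text
tr [-3.3, -3.2, 0.9] rot [-3.0, -9.0, 1.0] rows 2
end [ 0.5335 -0.0395  0.1855] [-3.1316 -0.4774  0.0185]
```

Call:
move_arm --rows '[{"translation":[-0.8,-0.8,0.2],"rot":[-1,-3,0],"hand":1},{"translation":[-1.6,-1.6,0.4],"rot":[-2,-6,0],"hand":1},{"translation":[-1.6,-1.6,0.4],"rot":[-2,-6,0],"hand":1}]'

```text
t: 14.68
eef_pos: [0.5473, -0.0536, 0.2024]
ee_rot: [-3.119, -0.536, 0.034]
force: [1.3, 0.5, -1.9]
width: 0.0153
gripper_force: 59.5
```

```bash
python3 - <<'E'
from c import *
s=arm.get_state(); p=s['eef_pos']; M=rot(s['ee_rot']); print(s['width'],p,s['ee_rot'],s['force'],np.round(s['q'],2))
print('rf est',p+M@RF)
plan(p,M,[tcp([.5845,-.039,.2435],.025,46)])
E
```

```text
0.015259140571358274 [ 0.54731464 -0.0535894   0.20243272] [-3.11879049 -0.53623292  0.03379237] [ 1.27779677  0.5415794  -1.94649141] [ 0.29 -0.09 -0.92  0.48 -0.24  0.88]
rf est [ 0.59416363 -0.05331745  0.26397466]
tr [-2.0, -1.4, 0.9] rot [-2.0, -4.0, 0.0] rows 1
end [ 0.5341 -0.0398  0.1848] [ 3.1293 -0.4664  0.0342]
```

Call:
move_arm --rows '[{"translation":[-0.7,-0.5,0.3],"rot":[-1,-1,0],"hand":1},{"translation":[-1.4,-1.0,0.6],"rot":[-1,-3,0],"hand":1},{"translation":[-2.0,-1.4,0.9],"rot":[-2,-4,0],"hand":1},{"translation":[-2.0,-1.4,0.9],"rot":[-2,-4,0],"hand":1},{"translation":[-2.0,-1.4,0.9],"rot":[-2,-4,0],"hand":1}]'

```text
t: 15.1
eef_pos: [0.5337, -0.0412, 0.1846]
ee_rot: [3.13, -0.47, 0.034]
force: [-0.3, -0.6, -2.9]
width: 0.0154
gripper_force: 59.5
```

```bash
python3 - <<'E'
from c import *
s=arm.get_state(); p=s['eef_pos']; M=rot(s['ee_rot']); print(s['width'],p,s['ee_rot'],s['force'],np.round(s['q'],2))
print('rf est',p+M@RF)
E
python3 b.py 8 ring_far ceramic_neck finger_ends
```

```text
0.015403534237250152 [ 0.53372967 -0.04119981  0.18457769] [ 3.13003365 -0.46978654  0.03444532] [-0.2549401  -0.57326545 -2.89034245] [ 0.35 -0.07 -0.94  0.54 -0.3   0.78]
rf est [ 0.58451205 -0.03976484  0.24289924]
scene ring_far [(0.78, [0.8655, -0.3317, 0.0117]), (0.76, [0.5811, -0.0344, 0.247]), (0.62, [0.3268, -0.3965, 0.0026])]
scene ceramic_neck [(0.9, [0.7566, -0.383, 0.0133]), (0.75, [0.7401, 0.1879, -0.0021]), (0.67, [0.4698, -0.2344, 0.0059])]
scene finger_ends [(0.93, [0.6323, -0.4465, 0.0116]), (0.55, [0.4539, -0.0501, 0.1057]), (0.5, [0.2689, -0.5335, 0.0078])]
bar n 38
line [ 0.99983895  0.01794663  0.6420265  -0.03634231] ang 1.0283215
nose 28 [ 0.55228953 -0.04211916  0.2462849 ] [ 0.57632551 -0.03313167  0.31832019] [ 0.55981054 -0.03719121  0.312694  ]
top ring_far [(0.87, [0.3268, -0.3974, 0.0114]), (0.79, [0.8614, -0.3266, 0.0109])]
top ceramic_neck [(0.62, [0.7594, -0.3804, 0.01]), (0.53, [0.2959, -0.4549, 0.0049]), (0.45, [0.5251, -0.0421, 0.1825])]
top finger_ends [(0.95, [0.6318, -0.4415, 0.0115]), (0.66, [0.2658, -0.5286, 0.0049])]
bar n 86
line [ 0.99997103 -0.00760884  0.6544911  -0.03795817] ang -0.43595868
nose 16 [ 0.54756826 -0.03757177  0.23944523] [ 0.5787735  -0.03149611  0.32124471] [ 0.55450118 -0.03492878  0.3149879 ]
```

Call:
move_arm --rows '[{"translation":[0,0,0],"rot":[0,0,0],"hand":1},{"translation":[0,0,0],"rot":[0,0,0],"hand":1},{"translation":[0,0,0],"rot":[0,0,0],"hand":1},{"translation":[0,0,0],"rot":[0,0,0],"hand":1},{"translation":[0,0,0],"rot":[0,0,0],"hand":1},{"translation":[0,0,0],"rot":[0,0,0],"hand":1}]' --squeeze 3

```text
t: 16.0
eef_pos: [0.5343, -0.0409, 0.1851]
ee_rot: [3.13, -0.47, 0.033]
force: [2.1, -0.2, -1.5]
width: 0.0158
gripper_force: 3.0
```

```bash
python3 b.py 9 ring_far ceramic_neck finger_ends | grep -v -e bar -e nose -e line
```

```text
scene ring_far [(0.96, [0.8675, -0.3303, 0.0131]), (0.71, [0.3235, -0.3978, 0.0068]), (0.7, [0.5775, -0.0368, 0.2502])]
scene ceramic_neck [(0.64, [0.5291, -0.0415, 0.1843]), (0.5, [0.3014, -0.4606, 0.0109])]
scene finger_ends [(0.85, [0.6311, -0.4445, 0.0082]), (0.8, [0.2666, -0.5334, 0.0092]), (0.66, [0.4622, -0.0437, 0.0988])]
top ring_far [(0.87, [0.3243, -0.396, 0.0064]), (0.71, [0.864, -0.324, 0.0065]), (0.54, [0.5793, -0.0352, 0.2482])]
top ceramic_neck [(0.76, [0.7581, -0.3782, 0.0096]), (0.55, [0.2968, -0.4533, 0.0035]), (0.45, [0.526, -0.0402, 0.1816])]
top finger_ends [(0.75, [0.6321, -0.4393, 0.0106]), (0.71, [0.2641, -0.5288, 0.0026])]
```

Call:
move_arm --rows '[{"translation":[0,0,0],"rot":[0,0,0],"hand":0},{"translation":[0,0,0],"rot":[0,0,0],"hand":0},{"translation":[0,0,0],"rot":[0,0,0],"hand":0},{"translation":[0,0,0],"rot":[0,0,0],"hand":0},{"translation":[0,0,-1.5],"rot":[0,0,0],"hand":0},{"translation":[-1,0,-4],"rot":[0,0,0],"hand":0},{"translation":[-4,0,-7],"rot":[0,0,0],"hand":0},{"translation":[-7,0,-9],"rot":[0,0,0],"hand":0}]'

```text
t: 17.07
eef_pos: [0.4308, -0.0437, 0.2347]
ee_rot: [3.13, -0.47, 0.032]
force: [-1.1, 2.4, 1.9]
width: 0.064
gripper_force: 0.0
```

```bash
python3 - <<'E'
from c import *
s=arm.get_state(); print(s['eef_pos'],s['ee_rot'],s['force'],np.round(s['q'],2))
E
python3 b.py 10 ring_far ceramic_neck finger_ends tray_mid tray_handle| grep -v -e bar -e nose -e line
python3 - <<'E'
import cv2
im=cv2.imread('pics/scene10.png')[140:280,170:320]; cv2.imwrite('pics/s10c.png',cv2.resize(im,None,fx=4,fy=4,interpolation=2)[:600])
E
```

```text
[ 0.43075099 -0.04368688  0.23465457] [ 3.13035696 -0.46988285  0.03156118] [-1.09725962  2.39553985  1.87939183] [ 0.54 -0.38 -0.98  0.42 -0.59  0.75]
scene ring_far [(0.93, [0.8673, -0.3316, 0.0102]), (0.76, [0.3244, -0.3986, 0.0067])]
scene ceramic_neck [(0.74, [0.4533, 0.2426, 0.0432]), (0.72, [0.3024, -0.4579, 0.0096]), (0.57, [0.7576, -0.3836, 0.0121])]
scene finger_ends [(0.89, [0.5285, -0.0469, 0.0637]), (0.62, [0.6317, -0.446, 0.0094]), (0.58, [0.267, -0.5337, 0.0096])]
scene tray_mid [(0.56, [0.5794, 0.2614, 0.0101])]
scene tray_handle [(0.68, [0.452, 0.242, 0.0431])]
top ring_far [(0.87, [0.3242, -0.3992, 0.0097]), (0.64, [0.5828, -0.034, 0.2434]), (0.56, [0.864, -0.3245, 0.0119])]
top ceramic_neck [(0.92, [0.7597, -0.381, 0.0088]), (0.73, [0.5788, -0.038, 0.1571]), (0.57, [0.2945, -0.4529, 0.0031])]
top finger_ends [(0.83, [0.5782, -0.0402, 0.0527]), (0.59, [0.2658, -0.5293, 0.0019])]
top tray_mid [(0.95, [0.5731, 0.2646, 0.0037])]
top tray_handle [(0.67, [0.4499, 0.2385, 0.0478]), (0.54, [0.4535, 0.2454, 0.0018]), (0.48, [0.5835, -0.0373, 0.2871])]
```

View pics/s10c.png

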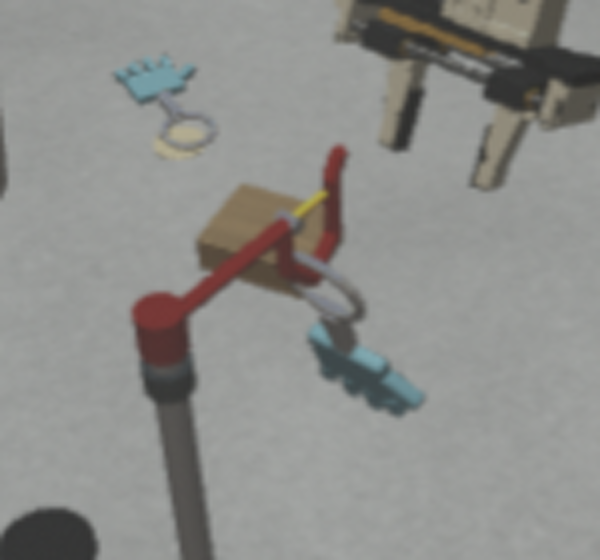

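The crop shows the gate shut and the hand hanging below the hook (ring at about 340,285), still swinging a little. Next is the tray.

```bash
python3 - <<'E'
from c import *
s=arm.get_state()
O=ori(.16,0); plan(s['eef_pos'],s['ee_rot'],[([.452,.241,.15],O),([.455,.2415,.043],O)])
E
```

```text
tr [-1.0, -28.5, 8.4] rot [2.0, -27.0, -7.0] rows 8
tr [0.3, -0.1, 10.7] rot [0.0, 0.0, -0.0] rows 3
end [0.4546 0.2418 0.0428] [3.1361 0.0057 0.1529]
```

Call:
move_arm --rows '[{"translation":[-0.2,-3,0.2],"rot":[0,-5,0],"hand":0},{"translation":[-0.4,-7,2],"rot":[1,-11,-2],"hand":0},{"translation":[-0.5,-11,3.2],"rot":[1,-17,-4],"hand":0},{"translation":[-0.7,-15,4.4],"rot":[2,-22,-6],"hand":0},{"translation":[-0.8,-19,5.6],"rot":[2,-27,-7],"hand":0},{"translation":[-1,-23,6.8],"rot":[2,-27,-7],"hand":0},{"translation":[-1,-26.5,7.8],"rot":[2,-27,-7],"hand":0},{"translation":[-1,-28.5,8.4],"rot":[2,-27,-7],"hand":0}]'

```text
t: 18.33
eef_pos: [0.4526, 0.2445, 0.1483]
ee_rot: [3.135, 0.006, 0.154]
force: [0.1, -0.9, -0.4]
width: 0.0877
gripper_force: 0.0
```

```bash
python3 - <<'E'
from h import *
s=arm.get_state(); M=T('wrist'); im,d=arm.grab_frame('wrist')
for l in ['tray_handle','tray_mid','tray']: print(l,find(l,'wrist',M=M))
O=ori(.16,0); plan(s['eef_pos'],s['ee_rot'],[([.455,.2415,.043],O)])
E
```

```text
tray_handle [(0.7, [0.4521, 0.2411, 0.0433]), (0.46, [0.4525, 0.2387, -0.0013])]
tray_mid [(0.92, [0.5766, 0.2568, 0.0034])]
tray [(0.66, [0.4531, 0.2398, -0.0025])]
tr [0.3, 0.3, 10.5] rot [0.0, 0.0, -0.0] rows 3
end [0.4555 0.2412 0.0433] [3.1348 0.0059 0.1542]
```

Call:
move_arm --rows '[{"translation":[0.1,0.3,4],"rot":[0,0,0],"hand":0},{"translation":[0.3,0.3,8],"rot":[0,0,0],"hand":0},{"translation":[0.3,0.3,10.7],"rot":[0,0,0],"hand":0.5},{"translation":[0.3,0.3,10.7],"rot":[0,0,0],"hand":1},{"translation":[0.3,0.3,10.7],"rot":[0,0,0],"hand":1},{"translation":[0.3,0.3,10.7],"rot":[0,0,0],"hand":1},{"translation":[0.3,0.3,10.7],"rot":[0,0,0],"hand":1},{"translation":[0.3,0.3,10.7],"rot":[0,0,0],"hand":1}]' --squeeze 30

```text
t: 19.2
eef_pos: [0.4561, 0.2392, 0.0461]
ee_rot: [3.139, 0.0, 0.154]
force: [-0.8, 0.2, -0.2]
width: 0.0533
gripper_force: 0.0
```

Call:
move_arm --rows '[{"translation":[0,0,0],"rot":[0,0,0],"hand":1},{"translation":[0,0,0],"rot":[0,0,0],"hand":1},{"translation":[0,0,0],"rot":[0,0,0],"hand":1},{"translation":[0,0,0],"rot":[0,0,0],"hand":1},{"translation":[0,0,0],"rot":[0,0,0],"hand":1},{"translation":[0,0,0],"rot":[0,0,0],"hand":1}]'

```text
t: 19.7
eef_pos: [0.4552, 0.2385, 0.0441]
ee_rot: [3.137, 0.003, 0.154]
force: [-0.7, 1.1, 0.4]
width: 0.0131
gripper_force: 0.7
```

```bash
python3 b.py 11 ring_far ceramic_neck finger_ends tray_mid| grep -v -e bar -e nose -e line; python3 - <<'E'
from h import *
s=arm.get_state(); p=s['eef_pos'];print(p,s['ee_rot'],s['width'],s['force'],s['gripper_force'])
# tray_mid now (.576,.259); goal (.583,-.041)
O=ori(.16,0); plan(p,s['ee_rot'],[(p+[.006,-.300,0],s['ee_rot'])])
E
```

```text
scene ring_far [(0.76, [0.5841, -0.0345, 0.2467]), (0.67, [0.8636, -0.3302, 0.0143]), (0.48, [0.3262, -0.3976, 0.003])]
scene ceramic_neck [(0.95, [0.5942, -0.0426, 0.1619]), (0.81, [0.7554, -0.3818, 0.0121]), (0.49, [0.3046, -0.4574, 0.0092])]
scene finger_ends [(0.77, [0.6011, -0.0447, 0.0543]), (0.69, [0.2669, -0.5332, 0.0067]), (0.36, [0.4548, 0.244, 0.0453])]
scene tray_mid [(0.95, [0.5777, 0.2593, 0.0083])]
top ring_far [(0.78, [0.8646, -0.3257, 0.0075]), (0.71, [0.5842, -0.0344, 0.2387]), (0.66, [0.3245, -0.3956, 0.0076])]
top ceramic_neck [(0.7, [0.7587, -0.3792, 0.0105]), (0.62, [0.5927, -0.039, 0.1613]), (0.54, [0.5713, 0.2628, 0.0051])]
top finger_ends [(0.9, [0.266, -0.5291, 0.0049]), (0.66, [0.6044, -0.042, 0.0552]), (0.56, [0.6311, -0.442, 0.0115])]
top tray_mid [(0.78, [0.5751, 0.2641, 0.0046]), (0.15, [0.5866, -0.0385, 0.2855])]
[0.4551647  0.23850493 0.04409068] [3.1373602  0.00314101 0.1537904 ] 0.011314306582574788 [-0.29782905  2.48765402  0.21110759] 30.00348687171936
tr [-4.0, 29.7, 0.1] rot [0.0, 0.0, 0.0] rows 8
end [ 0.4611 -0.0611  0.0445] [3.1374e+00 3.1000e-03 1.5380e-01]
```

Call:
move_arm --rows '[{"translation":[-0.2,1,0],"rot":[0,0,0],"hand":1},{"translation":[-0.4,3,0],"rot":[0,0,0],"hand":1},{"translation":[-0.7,5,0],"rot":[0,0,0],"hand":1},{"translation":[-1,7.2,0],"rot":[0,0,0],"hand":1},{"translation":[-1.2,9.4,0],"rot":[0,0,0],"hand":1},{"translation":[-1.5,11.6,0],"rot":[0,0,0],"hand":1},{"translation":[-1.8,13.6,0],"rot":[0,0,0],"hand":1},{"translation":[-2,15,0],"rot":[0,0,0],"hand":1}]'

```text
t: 20.87
eef_pos: [0.4575, 0.085, 0.0445]
ee_rot: [3.137, 0.004, 0.153]
force: [-0.8, 2.9, -3.7]
width: 0.0118
gripper_force: 30.0
```

Call:
move_arm --rows '[{"translation":[-0.2,2,0],"rot":[0,0,0],"hand":1},{"translation":[-0.5,4,0],"rot":[0,0,0],"hand":1},{"translation":[-0.8,6.2,0],"rot":[0,0,0],"hand":1},{"translation":[-1,8.4,0],"rot":[0,0,0],"hand":1},{"translation":[-1.4,10.6,0],"rot":[0,0,0],"hand":1},{"translation":[-1.7,12.6,0],"rot":[0,0,0],"hand":1},{"translation":[-2,14.2,0],"rot":[0,0,0],"hand":1},{"translation":[-2,14.9,0],"rot":[0,0,0],"hand":1}]'

```text
t: 21.53
eef_pos: [0.4598, -0.0654, 0.045]
ee_rot: [3.137, 0.006, 0.152]
force: [-1.0, 1.3, -2.7]
width: 0.0119
gripper_force: 30.0
```

Call:
move_arm --rows '[{"translation":[0,0,0],"rot":[0,0,0],"hand":1},{"translation":[0,0,0],"rot":[0,0,0],"hand":1},{"translation":[0,0,0],"rot":[0,0,0],"hand":1}]'

```text
t: 21.78
eef_pos: [0.461, -0.0631, 0.0453]
ee_rot: [3.137, 0.004, 0.153]
force: [0.7, 0.3, -3.5]
width: 0.012
gripper_force: 30.0
```

```bash
python3 b.py 12 ring_far finger_ends tray_mid tray_handle| grep -v -e bar -e nose -e line; python3 - <<'E'
from h import *
s=arm.get_state(); p=s['eef_pos'];print(p,s['ee_rot'],s['width'],s['force'],s['t'])
E
```

```text
scene ring_far [(0.71, [0.5831, -0.0346, 0.2479]), (0.64, [0.8675, -0.3341, 0.0135]), (0.58, [0.5868, -0.0453, 0.0541])]
scene finger_ends [(0.8, [0.5869, -0.0428, 0.0513]), (0.74, [0.2688, -0.5324, 0.0084]), (0.63, [0.4693, -0.2339, 0.0009])]
scene tray_mid [(0.88, [0.5842, -0.0454, 0.0068])]
scene tray_handle [(0.72, [0.4626, -0.0632, 0.0432]), (0.64, [0.717, -0.0403, 0.0014])]
top ring_far [(0.81, [0.863, -0.3255, 0.0088]), (0.52, [0.3252, -0.3962, 0.0086]), (0.47, [0.5863, -0.0331, 0.2389])]
top finger_ends [(0.96, [0.6323, -0.4399, 0.0093]), (0.63, [0.5817, -0.0447, 0.0585]), (0.63, [0.2644, -0.5274, 0.0041])]
top tray_mid [(0.76, [0.5811, -0.0391, 0.0063])]
top tray_handle [(0.74, [0.5836, -0.0338, 0.2409])]
[ 0.46137504 -0.06309878  0.04553266] [3.13713706 0.0033572  0.15407134] 0.012101533484951443 [-0.2135568  -0.23331782 -4.91661046] 22.2833
```

Call:
move_arm --rows '[{"translation":[0,0,0.2],"rot":[0,0,0],"hand":1},{"translation":[0,0,0.2],"rot":[0,0,0],"hand":1},{"translation":[0,0,0.2],"rot":[0,0,0],"hand":0.9},{"translation":[0,0,0.2],"rot":[0,0,0],"hand":0.5},{"translation":[0,0,0.2],"rot":[0,0,0],"hand":0.5},{"translation":[0,0,0.2],"rot":[0,0,0],"hand":0.4},{"translation":[0,0,0.2],"rot":[0,0,0],"hand":0.4},{"translation":[0,0,0.2],"rot":[0,0,0],"hand":0.4}]'

```text
t: 22.95
eef_pos: [0.4616, -0.0633, 0.0436]
ee_rot: [3.137, 0.003, 0.154]
force: [-0.2, -0.4, -0.3]
width: 0.0396
gripper_force: 0.0
```

Call:
move_arm --rows '[{"translation":[0,0,-2],"rot":[0,0,0],"hand":0.4},{"translation":[0,0,-5],"rot":[0,0,0],"hand":0.4},{"translation":[-2,0,-8],"rot":[0,0,0],"hand":0.4},{"translation":[-3,0,-8],"rot":[0,0,0],"hand":0.4},{"translation":[-3,0,-8],"rot":[0,0,0],"hand":0.4},{"translation":[-3,0,-8],"rot":[0,0,0],"hand":0.4},{"translation":[-3,0,-8],"rot":[0,0,0],"hand":0.4},{"translation":[-3,0,-8],"rot":[0,0,0],"hand":0.4}]'

```text
t: 23.62
eef_pos: [0.4321, -0.0675, 0.1229]
ee_rot: [3.137, 0.005, 0.154]
force: [0.8, 0.2, -0.0]
width: 0.0527
gripper_force: 0.0
```

```bash
for i in 13 14 15; do python3 b.py $i ring_far finger_ends tray_mid tray_handle| grep -v -e bar -e nose -e line; done; python3 - <<'E'
from h import *
s=arm.get_state(); print(s['eef_pos'],s['width'],s['t'])
im=cv2.imread('pics/scene15.png')[120:340,120:400]; cv2.imwrite('pics/f.png',cv2.resize(im,None,fx=2.7,fy=2.7))
E
```

```text
scene ring_far [(0.87, [0.5871, -0.0341, 0.2457]), (0.61, [0.8663, -0.3307, 0.0127]), (0.53, [0.325, -0.3975, 0.0076])]
scene finger_ends [(0.98, [0.5859, -0.0456, 0.0529]), (0.9, [0.6319, -0.4453, 0.0118]), (0.74, [0.2689, -0.5333, 0.0084])]
scene tray_mid [(0.82, [0.5841, -0.0432, 0.0081]), (0.63, [0.4675, -0.2308, 0.0044])]
scene tray_handle [(0.55, [0.459, -0.0628, 0.0481]), (0.24, [0.5862, -0.0442, 0.0076])]
top ring_far [(0.88, [0.3244, -0.3971, 0.0093]), (0.64, [0.7442, -0.1701, 0.001]), (0.53, [0.5846, -0.0326, 0.2412])]
top finger_ends [(0.7, [0.5852, -0.0419, 0.056]), (0.7, [0.2666, -0.5274, 0.0017])]
top tray_mid [(0.67, [0.5796, -0.0403, 0.0056])]
top tray_handle []
scene ring_far [(0.73, [0.5858, -0.0357, 0.2445]), (0.61, [0.585, -0.0421, 0.0081]), (0.56, [0.8688, -0.3331, 0.0124])]
scene finger_ends [(0.73, [0.5845, -0.0432, 0.0517]), (0.57, [0.6355, -0.4469, 0.0104]), (0.56, [0.2677, -0.5316, 0.0083])]
scene tray_mid [(0.92, [0.5842, -0.0438, 0.0103]), (0.15, [0.5861, -0.033, 0.2489])]
scene tray_handle [(0.75, [0.7466, -0.1658, -0.0014]), (0.74, [0.4592, -0.0622, 0.04
[... 432 characters left out ...]
 (0.73, [0.7459, -0.1683, 0.0011])]
scene finger_ends [(0.83, [0.6359, -0.4473, 0.0096]), (0.46, [0.2667, -0.5323, 0.007]), (0.22, [0.4611, -0.068, -0.0045])]
scene tray_mid [(0.87, [0.5858, -0.0414, 0.0105]), (0.28, [0.4485, 0.483, -0.002])]
scene tray_handle [(0.61, [0.461, -0.0636, 0.0461])]
top ring_far [(0.97, [0.863, -0.3218, 0.0103]), (0.63, [0.5844, -0.0309, 0.2446]), (0.6, [0.3253, -0.3989, 0.0088])]
top finger_ends [(0.86, [0.6333, -0.4407, 0.0121]), (0.75, [0.2644, -0.5264, 0.0034]), (0.57, [0.5855, -0.0419, 0.0536])]
top tray_mid [(0.7, [0.5839, -0.0393, 0.0043])]
top tray_handle [(0.26, [0.7448, -0.1705, 0.0023])]
[ 0.43195402 -0.06749315  0.12364059] 0.05274395002843214 25.1167
```

View pics/f.png

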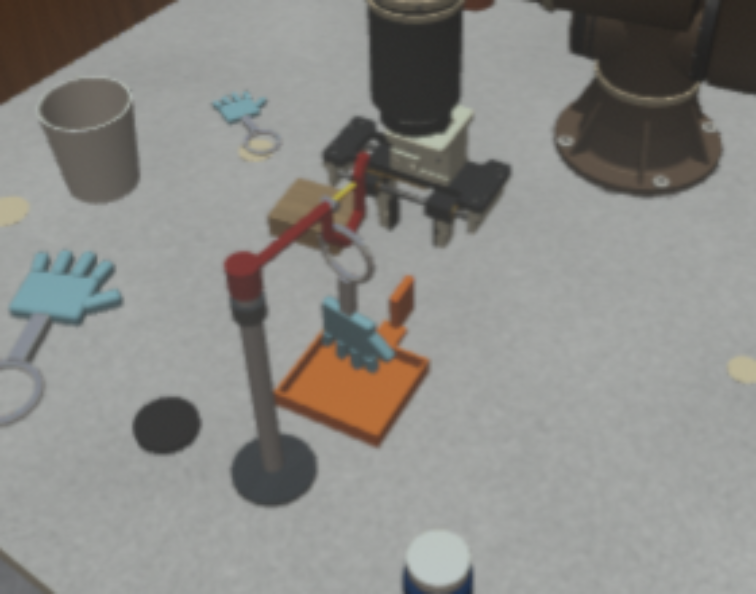

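The hand (350,330) hangs still over the middle of the tray (355,385), the gate is shut and the gripper is clear. Handing in.

```bash
python3 -c "
from station import arm; print(arm.job_done())"
```

```text
the job is handed in; nothing more can be done
None
```

The job is handed in at about 25 s of the 72 s limit: the red arm is out at its stop, the ceramic hand hangs still with the gate shut, the tray sits flat under it within about 5 mm, and the gripper is clear of everything; no verdict was returned, and partway through I over-rotated the hooked ring to the wrist's joint limit (about 55 N of force, under the 120 N limit) before easing back.

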